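Zero the batch counter, pack the yellow valves, log the delivery

ROBOT

A 6-joint arm with a two-finger parallel gripper is mounted at the origin on the work surface. World frame = base frame: x ahead of the robot, y to its left, z up, the work surface at z = 0. Lengths are in m, angles in rad, forces in N, time in s.
With the tool pointing down it reaches from about 0.35 to 0.85 m from the base axis. Payload 8.1 kg.
Tool frame: the origin (TCP) lies at the very end of the fingers, on their centre line; the grasp point (between the pads) lies 19 mm behind it; z points along the fingers, y is the line along which they close (so a half turn about z gives the same grasp; the last joint's range is limited). The gripper opens to 93 mm and grips with 3 to 60 N. Pads are 15 mm wide; open, the fingers measure 128 mm over their backs; the gripper's body (75 mm by 188 mm) begins 65 mm behind the grasp point.
Start: joints at [-1.325, 0.13, 1.488, -0, 1.523, -0.085], TCP at [0.195, -0.567, 0.219] pointing down, gripper open.
Joint ranges: [-2.96, 2.96], [-0.89, 2.26], [0.02, 2.5], [-1.34, 4.48], [0, 2.73], [-2.66, 2.66]. Speed limits (rad/s): [2.39, 2.39, 2.79, 3.14, 3.14, 3.14].

INTERFACE

Orientations are given as a rotation vector (axis times angle).
In Python, from plant import robot, imaging gives the robot as it stands.
- The arm moves only by the tool jog_arm, never from a script. Its argument "rows" is a list of rows, each a list of 2 entries, a list of its own where there are three numbers: the shift along the tool's x, y, z each as a share of 0.2 m, from -1 to 1, then the turn, a rotation vector about the tool's x, y, z each as a share of pi/2 rad, from -1 to 1. A call has 1 to 5 rows; each row is the pose to reach, as a shift and turn from the pose commanded when the call began, along the tool's axes at that moment; what a row does not reach only later rows make up. A row lasts 1/10 s, in which the tool goes at most 50 mm and 8.59 degrees, less where a joint would pass 70% of its speed; a pose out of reach is approached as far as the arm can. A call with a number of a shift or a turn outside -1 to 1 is refused whole. A call with a gripper value outside its range is refused whole. "hand" is the closure, from -1 (fully open) to 1 (shut), set as the call begins (left out, the last holds). The fingers move at their own pace and stop on an object; "squeeze" is the grip in N (left out, the last holds). Time passes only in rows, so rows that repeat a pose let the fingers close. It gives the time, the measured TCP pose, the force, the opening and the grip force at its end, in the units of the state.
- robot.read_state(): the state, without advancing time (a new reading comes with each control period).
- imaging.read_camera(name): name is "side" or "top" or "wrist"; returns a dict with "frame" (384x512x3 uint8, red, green, blue), "vertical_fov" (degrees; the focal length in pixels is half the picture's height over the tangent of half this angle, whatever the lens; pixels are square), "cx", "cy" (the principal point, pixels), "R" (3x3) and "t" (3): a world point X has camera coordinates R X + t. Camera axes: x right, y down, z forward; pixel columns grow to the right and rows downward; lengths in m; the calibration is good to about 2 mm. A picture is of the moment at which its call begins. There is no depth.
- robot.close_job(): hands the job in; it is judged then, once.
The state is a dict: "t": time; "q": joint angles; "dq": joint speeds; "joint_torque": joint torques, N m; "tool_pos": TCP position; "orientation": TCP orientation; "force": force on the tool from outside, world axes, zero at the start; "wrist_torque": the same for the moment, N m; "opening": finger opening in m; "gripper_force": force on a finger pad.
Only numpy, scipy, OpenCV 4.12 (cv2) and the standard library are available. Lean on these libraries where they do the work, as an engineer would, in place of code of your own. Each camera call takes 0.05 s, during which the arm holds its last target. There are 200 camera calls.

TASK

First turn the counter's reset knob anticlockwise all the way back to its zero stop. Then pick every yellow-lever valve out of the mixed stock crate and lay it inside the cardboard carton, leaving the red and blue ones in the crate. When all are packed, log the delivery by pressing the white, the blue and the green key fully down, one after another in that order; never press the red key, and leave the bottle and the tape where they are.

Things in the scene. Friction and masses are not known exactly. Their poses are not given: they have to be found in the camera images.
- crate: open grey plastic stock crate that holds the mixed valves at the start, fixed: 270 (x) x 290 (y) mm outside, walls 60 mm high and 5 mm thick, floor 5 mm thick. Origin: centre of its underside; x, y along its walls, z up. It stands on the left or the right of the bench, the carton on the other side.
- carton: open brown cardboard delivery carton, empty at the start, fixed: 270 (x) x 290 (y) mm outside, walls 60 mm high and 5 mm thick, floor 5 mm thick. Origin: centre of its underside; x, y along its walls, z up. It stands on the left or the right of the bench, the crate on the other side.
- counter: grey counter box with a white dial on top, fixed: 140 x 140 x 50 mm. Origin: centre of its underside; x, y along its sides, z up. The red zero mark lies on its -x side, where the knob's white pointer line comes to stand at 0. It stands in the middle of the bench in line with the keypad, nearer to or further from the robot than it.
- tally_grip (a point): the point to grip on the counter's black reset knob: on its vertical axis, at the height for the pads
- tally (a joint): angle of the counter's reset knob, rad: 0 at the zero stop, up to 3.4. It grows clockwise seen from above, so it is zeroed by turning it anticlockwise. The knob is an upright bar 46 mm long and 14 mm wide, along the counter's x axis at 0; it reaches 7 mm above the grip point and 23 mm below it; about 0.05 N m turns it
- keypad: grey keypad box, fixed: 140 x 140 x 40 mm, carrying four spring keys in a square, 66 mm apart, whose colours change places from start to start. Origin: centre of its underside
- key_white_top (a point): centre of the top of the white key, 30 mm in diameter, pressed straight down: first key to press
- key_white (a joint): how far the white key is down, m: 0 up, 0.006 fully down at about 5 N; it springs back. It counts as pressed from 0.004
- key_blue_top (a point): centre of the top of the blue key, 30 mm in diameter, pressed straight down: second key to press
- key_blue (a joint): how far the blue key is down, m: 0 up, 0.006 fully down at about 5 N; it springs back. It counts as pressed from 0.004
- key_green_top (a point): centre of the top of the green key, 30 mm in diameter, pressed straight down: third key to press
- key_green (a joint): how far the green key is down, m: 0 up, 0.006 fully down at about 5 N; it springs back. It counts as pressed from 0.004
- key_red_top (a point): centre of the top of the red key, 30 mm in diameter, pressed straight down: the void key, not to be pressed
- key_red (a joint): how far the red key is down, m: 0 up, 0.006 fully down at about 5 N; it springs back. It counts as pressed from 0.003
- yellow1: nickel-plated ball valve, yellow lever on top: square body 44 (x) x 38 (y) x 38 mm, round pipe ends 34 mm thick along x out to x = -42 and +42; lever 22 mm wide along x, from x = -20 to +55, 7 mm thick, top at z = 55. Origin: centre of the body's underside, z up. 0.25 to 0.5 kg. To be packed. 3 or 4 yellow ones are present; an absent one reads None from the start.
- yellow2: nickel-plated ball valve, yellow lever on top: square body 44 (x) x 38 (y) x 38 mm, round pipe ends 34 mm thick along x out to x = -42 and +42; lever 22 mm wide along x, from x = -20 to +55, 7 mm thick, top at z = 55. Origin: centre of the body's underside, z up. 0.25 to 0.5 kg. To be packed. 3 or 4 yellow ones are present; an absent one reads None from the start.
- yellow3: nickel-plated ball valve, yellow lever on top: square body 44 (x) x 38 (y) x 38 mm, round pipe ends 34 mm thick along x out to x = -42 and +42; lever 22 mm wide along x, from x = -20 to +55, 7 mm thick, top at z = 55. Origin: centre of the body's underside, z up. 0.25 to 0.5 kg. To be packed. 3 or 4 yellow ones are present; an absent one reads None from the start.
- yellow4: nickel-plated ball valve, yellow lever on top: square body 44 (x) x 38 (y) x 38 mm, round pipe ends 34 mm thick along x out to x = -42 and +42; lever 22 mm wide along x, from x = -20 to +55, 7 mm thick, top at z = 55. Origin: centre of the body's underside, z up. 0.25 to 0.5 kg. To be packed. 3 or 4 yellow ones are present; an absent one reads None from the start.
- redvalve: nickel-plated ball valve, red lever on top: square body 44 (x) x 38 (y) x 38 mm, round pipe ends 34 mm thick along x out to x = -42 and +42; lever 22 mm wide along x, from x = -20 to +55, 7 mm thick, top at z = 55. Origin: centre of the body's underside, z up. 0.25 to 0.5 kg. Stays in the crate.
- bluevalve: nickel-plated ball valve, blue lever on top: square body 44 (x) x 38 (y) x 38 mm, round pipe ends 34 mm thick along x out to x = -42 and +42; lever 22 mm wide along x, from x = -20 to +55, 7 mm thick, top at z = 55. Origin: centre of the body's underside, z up. 0.25 to 0.5 kg. Stays in the crate.
- sprayer: bystander: bottle with a red cap, 56 mm in diameter, 150 mm tall, upright on the far part of the bench; origin: centre of its underside
- tape: bystander: roll of brown tape lying flat, 90 mm in diameter, 48 mm high, on the far part of the bench; origin: centre of its underside

How it is judged:
On the way, in this order (a step that is already met when the one before it is completed fails the run):
1. the reset knob is at its zero stop (value of joint tally below 0.08 rad), for 0.2 s.
2. every yellow valve lies at rest inside the carton, let go (x of yellow1 in the frame of carton between -0.12 and 0.12 m and y of yellow1 in the frame of carton between -0.13 and 0.13 m and z of each of yellow1, yellow2, yellow3, yellow4 in the frame of carton below 0.06 m and linear speed of each of yellow1, yellow2, yellow3, yellow4 below 0.03 m/s and x of yellow2 in the frame of carton between -0.12 and 0.12 m and y of yellow2 in the frame of carton between -0.13 and 0.13 m and x of yellow3 in the frame of carton between -0.12 and 0.12 m and y of yellow3 in the frame of carton between -0.13 and 0.13 m and x of yellow4 in the frame of carton between -0.12 and 0.12 m and y of yellow4 in the frame of carton between -0.13 and 0.13 m and contact force between the fingers and yellow1 below 0.1 N and contact force between the fingers and yellow2 below 0.1 N and contact force between the fingers and yellow3 below 0.1 N and contact force between the fingers and yellow4 below 0.1 N), for 0.2 s.
3. the white key is pressed down (value of joint key_white above 0.004 m), for 0.04 s.
4. the blue key is pressed down (value of joint key_blue above 0.004 m), for 0.04 s.
5. the green key is pressed down (value of joint key_green above 0.004 m), for 0.04 s.
At the end, for the whole second after the job is handed in: The reset knob is within 0.08 rad of its zero stop; every yellow valve lies at rest inside the carton and the red and blue valves inside the crate (origin within 120 mm of the box's middle in its x and 130 mm in its y, and less than 60 mm above its underside) (value of joint tally below 0.08 rad and x of yellow1 in the frame of carton between -0.12 and 0.12 m and y of yellow1 in the frame of carton between -0.13 and 0.13 m and z of each of yellow1, yellow2, yellow3, yellow4 in the frame of carton below 0.06 m and linear speed of each of yellow1, yellow2, yellow3, yellow4, redvalve, bluevalve below 0.03 m/s and x of yellow2 in the frame of carton between -0.12 and 0.12 m and y of yellow2 in the frame of carton between -0.13 and 0.13 m and x of yellow3 in the frame of carton between -0.12 and 0.12 m and y of yellow3 in the frame of carton between -0.13 and 0.13 m and x of yellow4 in the frame of carton between -0.12 and 0.12 m and y of yellow4 in the frame of carton between -0.13 and 0.13 m and x of redvalve in the frame of crate between -0.12 and 0.12 m and y of redvalve in the frame of crate between -0.13 and 0.13 m and z of each of redvalve, bluevalve in the frame of crate below 0.06 m and x of bluevalve in the frame of crate between -0.12 and 0.12 m and y of bluevalve in the frame of crate between -0.13 and 0.13 m); the robot touches nothing.
It fails at once if the red key is pressed (more than 3 mm down) (value of joint key_red above 0.003 m).
It fails at once if the bottle or the tape is moved by more than 30 mm (distance of any of sprayer, tape from where it was at the start of the episode above 0.03 m).
Of yellow1, yellow2, yellow3, yellow4 only 3 to 4 are there at a start; the rules pass over those that are not, and their reading is None.
At some moment in a run one of yellow1, yellow2, yellow3, yellow4 may be knocked a few centimetres aside while the robot is not near it.
Once in a run the grip may slacken for a moment while it holds something.
It also fails if it takes over 200 s, if anything falls off the work surface, if the arm or the gripper's body presses on something with over 40 N, if the wrist force passes 120 N, or if a joint passes its speed limit or range.

## Working session

There is one attempt and no reset: what is moved stays moved. The work goes in short steps, Python scripts to look and compute and a tool call to move; the robot and the scene stay as the last step left them, time stands still between calls to the robot, and variables do not carry over. Pictures are saved under pics/ and viewed, at most 14 in all, crops included, and the job is handed in when it is done.

Besides the shell and the picture viewer there is one more tool, called after "Request:" as name([rows], argument=value, ...), one row to a line, values as JSON. jog_arm: Moves the arm, as the interface text tells. Its arguments: {"type":"object","properties":{"rows":{"type":"array"},"hand":{"type":"number"},"squeeze":{"type":"number"}},"required":["rows"]}

```bash
ls; mkdir -p pics; cat > h.py <<'E'
import numpy as np, cv2
from scipy.spatial.transform import Rotation as Ro
from plant import robot, imaging
def cam(n):
    c=imaging.read_camera(n); c['f']=c['frame'].shape[0]/2/np.tan(np.radians(c['vertical_fov'])/2)
    c['R']=np.array(c['R']);c['t']=np.array(c['t']);return c
def save(c,name,s=1.5):
    cv2.imwrite('pics/'+name,cv2.resize(c['frame'][:,:,::-1],None,fx=s,fy=s))
def ray(c,u,v):
    d=c['R'].T@np.array([(u-c['cx'])/c['f'],(v-c['cy'])/c['f'],1]); return -c['R'].T@c['t'],d
def onz(c,u,v,z):
    o,d=ray(c,u,v); return o+d*(z-o[2])/d[2]
def proj(c,X):
    p=c['R']@np.array(X)+c['t']; return c['f']*p[0]/p[2]+c['cx'],c['f']*p[1]/p[2]+c['cy']
def rel(target,rv=None):
    s=robot.read_state(); R=Ro.from_rotvec(s['orientation'])
    return (R.inv().apply(np.array(target)-s['tool_pos'])/0.2).round(4)
E
python3 - <<'E'
from h import *
print(robot.read_state())
for n in ['top','side','wrist']:
    c=cam(n); save(c,n+'0.png'); np.save(n+'0.npy',c,allow_pickle=True)
    print(n,c['vertical_fov'],c['cx'],c['cy'],c['R'].round(3).tolist(),c['t'].round(3))
E
```

```text
pics
{'t': 0.0, 'q': array([-1.32543256e+00,  1.31174298e-01,  1.48925743e+00, -2.59208342e-05,
        1.52299815e+00, -8.53945684e-02]), 'dq': array([ 1.08475646e-03,  2.81540315e-05, -8.98149447e-04, -1.61246863e-04,
       -1.84610168e-03,  1.71711002e-03]), 'joint_torque': array([-8.87913448e-04, -5.59838998e+01, -4.91765678e+01,  7.67797348e-02,
        3.54453118e-02, -1.62446181e-04]), 'tool_pos': array([ 0.19473368, -0.5669237 ,  0.21759161]), 'orientation': array([-3.09692412e+00, -5.16889689e-01,  2.70962086e-04]), 'force': array([ 0.36341515,  0.08818922, -0.42212095]), 'wrist_torque': array([3.74587127e-05, 9.37653837e-03, 1.34343853e-02]), 'gripper_force': 0.0, 'opening': 0.09304085717514132}
top 52.95959493466086 252.33908280928821 187.2253504152215 [[-0.028, -0.999, -0.023], [-0.988, 0.031, -0.15], [0.151, 0.018, -0.988]] [0.031 0.562 0.899]
side 42.674999326445715 250.42890237806978 193.59248986181268 [[-0.779, -0.626, -0.003], [-0.455, 0.57, -0.684], [0.43, -0.532, -0.729]] [0.465 0.323 0.942]
wrist 58.115110620805055 252.9716516216561 193.93532856260697 [[0.325, -0.946, -0.002], [-0.915, -0.315, 0.252], [-0.239, -0.08, -0.968]] [-0.599 -0.03   0.39 ]
```

View pics/top0.png

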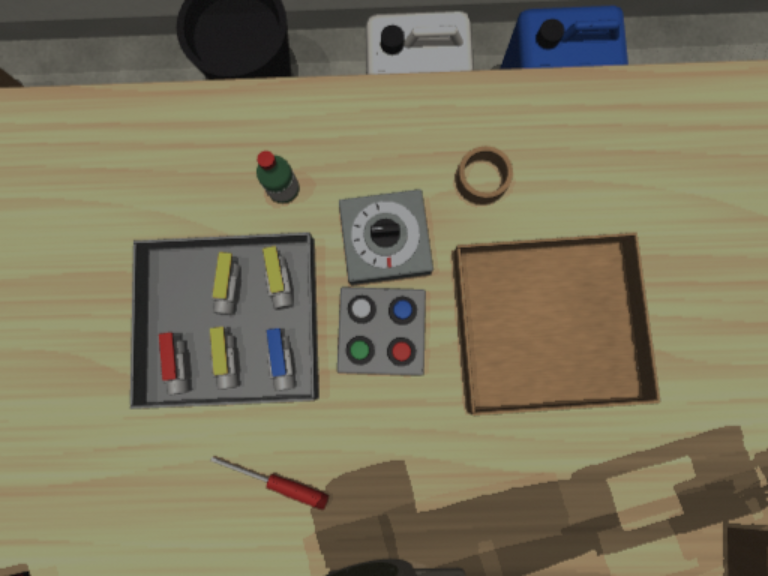

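View pics/side0.png

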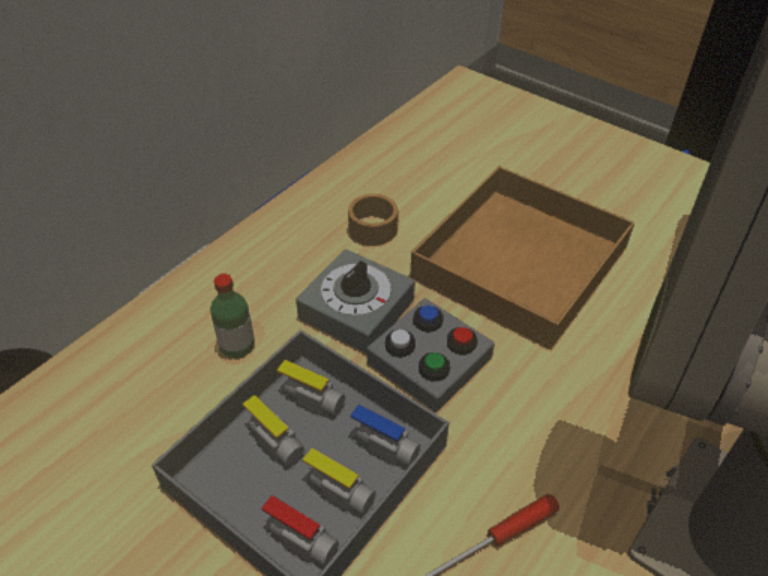

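The top view shows the crate on the left with yellow levers at about (225,275), (275,270) and (220,350). The carton is on the right. The counter is at (386,235), further out than the keypad at (381,330). The keys are white top-left, blue top-right, green bottom-left and red bottom-right. The side view agrees with this.

```bash
cat > meas.py <<'E'
from h import *
def hsv(c): return cv2.cvtColor(cv2.GaussianBlur(c['frame'],(3,3),0),cv2.COLOR_RGB2HSV)
COL={'yellow':[(24,140,90),(34,255,255)],'blue':[(105,120,50),(125,255,255)],'red':[(0,150,70),(6,255,255)],'green':[(50,90,40),(85,255,255)]}
def blobs(c,col,amin=60):
    m=cv2.inRange(hsv(c),*map(np.array,COL[col]))
    cs,_=cv2.findContours(m,cv2.RETR_EXTERNAL,cv2.CHAIN_APPROX_NONE)
    return [k[:,0,:].astype(float) for k in cs if cv2.contourArea(k)>=amin]
def rect(c,k,z):
    P=np.array([onz(c,u,v,z)[:2] for u,v in k]).astype(np.float32)*1000
    (cx,cy),(w,h),_=cv2.minAreaRect(P)
    b=cv2.boxPoints(((cx,cy),(w,h),_)); e=[b[1]-b[0],b[2]-b[1]]; L=max(e,key=np.linalg.norm)
    a=np.degrees(np.arctan2(L[1],L[0])); a=(a+90)%180-90
    return round(cx,1),round(cy,1),round(max(w,h),1),round(min(w,h),1),round(float(a),1)
E
python3 - <<'E'
from meas import *
T=np.load('top0.npy',allow_pickle=True).item();S=np.load('side0.npy',allow_pickle=True).item()
for n,c in(('top',T),('side',S)):
    for col in COL:
        for k in blobs(c,col): 
            print(n,col,k.mean(0).round(),*[rect(c,k,z) for z in(.060,.05)])
g=cv2.resize(T['frame'][120:255,215:300,::-1],None,fx=4,fy=4,interpolation=cv2.INTER_CUBIC)
h=cv2.resize(S['frame'][160:275,190:335,::-1],None,fx=4*540/460,fy=4*540/460,interpolation=cv2.INTER_CUBIC)[:540,:460]
cv2.imwrite('pics/c0.png',np.hstack([g,h]))
# box corners, full-res guesses from the 1.5x top view, rim heights
for nm,z,pts in(('crate',.06,[(135,241),(313,235),(317,398),(132,407)]),('carton',.06,[(457,249),(636,235),(657,402),(472,412)]),('counter',.05,[(340,200),(421,190),(432,271),(350,282)]),('keypad',.04,[(342,288),(425,290),(424,375),(338,373)])):
    P=np.array([onz(T,u/1.5,v/1.5,z)[:2] for u,v in pts]); print(nm,P.mean(0).round(3),[np.linalg.norm(P[i]-P[i-1]).round(3) for i in range(4)],P.round(3).tolist())
E
```

```text
top yellow [148. 183.] (579.2, 266.2, 66.5, 16.1, -6.3) (580.9, 269.1, 67.2, 16.3, -6.3)
top yellow [181. 178.] (587.7, 184.8, 61.5, 15.1, 9.2) (589.5, 186.8, 62.2, 15.3, 9.2)
top blue [184. 234.] (452.7, 179.5, 72.2, 20.5, 7.7) (453.1, 181.5, 73.0, 20.8, 7.7)
top blue [268. 206.] (513.9, -21.8, 27.1, 26.9, -46.8) (514.9, -22.1, 27.4, 27.2, -46.8)
top blue [381.  25.] (970.4, -322.4, 180.1, 106.4, 90.0) (976.5, -325.9, 182.1, 107.6, 90.0)
top red [197. 327.] (241.2, 147.7, 93.1, 22.4, 67.4) (239.2, 149.3, 94.1, 22.6, 67.4)
top red [267. 234.] (448.4, -17.8, 26.5, 25.0, 43.3) (448.7, -18.0, 26.8, 25.2, 43.3)
top red [111. 237.] (451.2, 352.2, 71.1, 19.9, 6.7) (451.5, 356.0, 71.9, 20.1, 6.7)
top red [177. 106.] (770.6, 196.1, 26.0, 24.8, 43.0) (774.4, 198.2, 26.3, 25.1, 43.0)
top green [239. 233.] (452.0, 47.5, 28.1, 26.0, -1.4) (452.3, 48.0, 28.5, 26.3, -1.4)
top green [183. 117.] (741.5, 179.9, 47.5, 41.6, -58.9) (745.0, 181.9, 48.0, 42.1, -58.9)
side yellow [220. 312.] (455.7, 270.2, 74.7, 22.1, 6.1) (459.8, 266.2, 75.6, 22.3, 6.1)
side yellow [176. 277.] (577.5, 265.6, 76.8, 22.6, 
[... 602 characters left out ...]
 27.3, 38.7) (454.6, 39.7, 28.7, 27.6, 38.7)
crate [0.507 0.262] [np.float64(0.266), np.float64(0.291), np.float64(0.26), np.float64(0.29)] [[0.638, 0.41], [0.639, 0.118], [0.379, 0.115], [0.373, 0.405]]
carton [ 0.485 -0.261] [np.float64(0.257), np.float64(0.287), np.float64(0.263), np.float64(0.284)] [[0.608, -0.113], [0.622, -0.4], [0.359, -0.408], [0.351, -0.124]]
counter [0.637 0.001] [np.float64(0.138), np.float64(0.135), np.float64(0.137), np.float64(0.134)] [[0.699, 0.074], [0.711, -0.06], [0.575, -0.073], [0.561, 0.061]]
keypad [0.481 0.011] [np.float64(0.137), np.float64(0.135), np.float64(0.137), np.float64(0.137)] [[0.553, 0.074], [0.546, -0.061], [0.409, -0.054], [0.416, 0.083]]
```

View pics/c0.png

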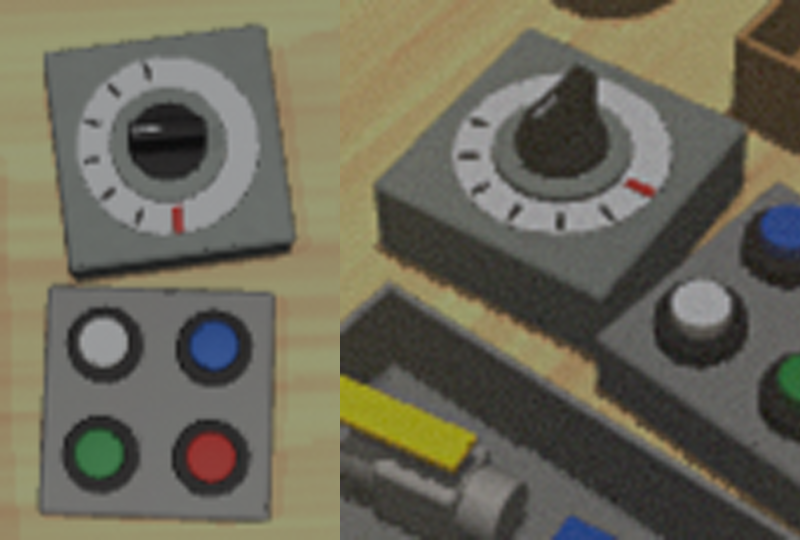

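The crop shows the knob's pointer line at crop pixel (145,128), pointing left (world +y). The red zero mark is at (178,220), on the robot side. That puts the knob about 95° clockwise of zero. Next I'll triangulate its height and axis.

```bash
cat >> h.py <<'E'
def tri(c1,p1,c2,p2):
    o1,d1=ray(c1,*p1);o2,d2=ray(c2,*p2);A=np.stack([d1,-d2],1)
    s=np.linalg.lstsq(A,o2-o1,rcond=None)[0];a=o1+d1*s[0];b=o2+d2*s[1]
    return ((a+b)/2).round(4),round(float(np.linalg.norm(a-b)),4)
def plan(x,y,z,yaw):
    "numbers to reach TCP x,y,z with tool pointing down, tool x at yaw degrees"
    s=robot.read_state();R=Ro.from_rotvec(s['orientation']);p=np.array(s['tool_pos'])
    G=Ro.from_euler('ZX',[yaw,180],degrees=True)
    sh=R.inv().apply(np.array([x,y,z])-p)/.2; tu=(R.inv()*G).as_rotvec()/(np.pi/2)
    print('shift',sh.round(3).tolist(),'turn',tu.round(3).tolist(),'| at',p.round(4).tolist(),'yaw',round(float(np.degrees(np.arctan2(*R.as_matrix()[[1,0],0]))),1),'F',np.round(s['force'],1),'open',round(s['opening'],4),'gf',round(s['gripper_force'],1),'t',round(s['t'],1))
E
python3 - <<'E'
from meas import *
T=np.load('top0.npy',allow_pickle=True).item();S=np.load('side0.npy',allow_pickle=True).item()
for p,q in(((205,134),(588,76)),((131,130),(530,110)),((168,132),(560,92))):
    print(tri(T,(215+p[0]/4,120+p[1]/4),S,(190+(q[0]-340)/4.696,160+q[1]/4.696)))
print('dial',onz(T,257,156.25,.051))
# white dial ellipse
for c,w in((T,(215,300,120,192)),(S,(210,290,160,240))):
    m=cv2.inRange(hsv(c),(0,0,125),(179,60,255)); z=np.zeros_like(m); z[w[2]:w[3],w[0]:w[1]]=m[w[2]:w[3],w[0]:w[1]]
    k=max(cv2.findContours(z,0,1)[0],key=cv2.contourArea); e=cv2.fitEllipse(cv2.convexHull(k)); print(e,onz(c,*e[0],.051))
for col in('blue','green','red'):
    for kt in blobs(T,col):
        for ks in blobs(S,col):
            r=tri(T,kt.mean(0),S,ks.mean(0))
            if r[1]<.01: print(col,r)
plan(.637,0,.15,90)
E
```

```text
(array([ 0.6352, -0.0209,  0.0911]), 0.0018)
(array([0.6367, 0.0222, 0.1001]), 0.0015)
(array([0.6357, 0.0007, 0.0964]), 0.0014)
dial [0.63796495 0.00076128 0.051     ]
((256.5082092285156, 155.7633819580078), (44.48857116699219, 45.57582092285156), 83.96231842041016) [0.63922644 0.00193058 0.051     ]
((236.72784423828125, 192.2356414794922), (33.41508483886719, 46.40186309814453), 87.39993286132812) [ 6.38952046e-01 -1.07599822e-04  5.10000000e-02]
blue (array([0.4519, 0.179 , 0.0599]), 0.0029)
blue (array([ 0.5129, -0.0221,  0.0633]), 0.0017)
green (array([0.4515, 0.0471, 0.0618]), 0.0015)
red (array([0.2315, 0.1546, 0.0198]), 0.0036)
red (array([ 0.4474, -0.0183,  0.062 ]), 0.0019)
red (array([0.45  , 0.3517, 0.0597]), 0.0017)
shift [3.012, -1.963, 0.342] turn [-0.001, -0.001, -0.789] | at [0.1948, -0.567, 0.2178] yaw 19.0 F [ 0.2  0.5 -0.7] open 0.0934 gf 0.0 t 0.1
```

Request:
jog_arm([
  [[0.19,-0.123,0],[0,0,0]],
  [[0.38,-0.245,0],[0,0,0]],
  [[0.565,-0.368,0],[0,0,0]],
  [[0.753,-0.491,0],[0,0,0]],
  [[0.753,-0.491,0],[0,0,0]],
], hand=-1, squeeze=30)

```text
t: 0.65
tool_pos: [0.3083, -0.4219, 0.2185]
orientation: [-3.096, -0.524, -0.002]
force: [-0.9, -0.8, 0.2]
opening: 0.0931
gripper_force: 0.0
```

Request:
jog_arm([
  [[0.19,-0.123,0],[0,0,0]],
  [[0.38,-0.245,0],[0,0,0]],
  [[0.565,-0.368,0],[0,0,0]],
  [[0.753,-0.491,0],[0,0,0]],
  [[0.753,-0.491,0],[0,0,0]],
])

```text
t: 1.15
tool_pos: [0.4183, -0.2804, 0.2185]
orientation: [-3.096, -0.525, -0.002]
force: [-0.6, -0.8, -0.2]
opening: 0.0927
gripper_force: 0.0
```

Request:
jog_arm([
  [[0.19,-0.123,0],[0,0,0]],
  [[0.38,-0.245,0],[0,0,0]],
  [[0.565,-0.368,0],[0,0,0]],
  [[0.753,-0.491,0],[0,0,0]],
  [[0.753,-0.491,0],[0,0,0]],
])

```text
t: 1.65
tool_pos: [0.5285, -0.1391, 0.2182]
orientation: [-3.096, -0.523, -0.001]
force: [-0.3, -0.9, -0.4]
opening: 0.0929
gripper_force: 0.0
```

Request:
jog_arm([
  [[0.19,-0.123,0],[0,0,0]],
  [[0.38,-0.245,0],[0,0,0]],
  [[0.565,-0.368,0],[0,0,0]],
  [[0.753,-0.491,0],[0,0,0]],
  [[0.753,-0.491,0],[0,0,0]],
])

```text
t: 2.15
tool_pos: [0.6387, 0.0023, 0.2171]
orientation: [-3.097, -0.522, 0.002]
force: [-0.7, -0.5, -0.1]
opening: 0.0932
gripper_force: 0.0
```

Request:
jog_arm([
  [[0,0,0],[0,0,-0.09]],
  [[0,0,0],[0,0,-0.18]],
  [[0,0,0],[0,0,-0.27]],
  [[0,0,0],[0,0,-0.36]],
  [[0,0,0],[0,0,-0.39]],
])

```text
t: 2.65
tool_pos: [0.6367, -0.0028, 0.2183]
orientation: [2.795, 1.433, -0.002]
force: [0.4, 0.2, -0.9]
opening: 0.0934
gripper_force: 0.0
```

Request:
jog_arm([
  [[0,0,0],[0,0,-0.09]],
  [[0,0,0],[0,0,-0.18]],
  [[0,0,0],[0,0,-0.27]],
  [[0,0,0],[0,0,-0.36]],
  [[0,0,0],[0,0,-0.39]],
])

```text
t: 3.15
tool_pos: [0.6367, -0.0028, 0.2184]
orientation: [2.233, 2.209, -0.002]
force: [0.2, 0.7, -0.5]
opening: 0.093
gripper_force: 0.0
```

Request:
jog_arm([
  [[0.016,0.006,0.2],[0,0,0]],
  [[0.016,0.006,0.4],[0,0,0]],
  [[0.016,0.006,0.55],[0,0,0]],
  [[0.016,0.006,0.65],[0,0,0]],
  [[0.016,0.006,0.745],[0,0,0]],
])

```text
t: 3.65
tool_pos: [0.6371, 0.0004, 0.0677]
orientation: [-2.238, -2.203, 0.003]
force: [0.5, 0.2, 0.2]
opening: 0.0927
gripper_force: 0.0
```

Request:
jog_arm([
  [[0,0,0],[0,0,0]],
  [[0,0,0],[0,0,0]],
  [[0,0,0],[0,0,0]],
  [[0,0,0],[0,0,0]],
  [[0,0,0],[0,0,0]],
], hand=1, squeeze=20)

```text
t: 4.15
tool_pos: [0.6391, 0.0027, 0.071]
orientation: [2.237, 2.204, 0.002]
force: [0.9, 0.9, 0.2]
opening: 0.0577
gripper_force: 0.0
```

Request:
jog_arm([
  [[0,0,0],[0,0,0]],
  [[0,0,0],[0,0,0]],
  [[0,0,0],[0,0,0]],
  [[0,0,0],[0,0,0]],
  [[0,0,0],[0,0,0]],
])

```text
t: 4.65
tool_pos: [0.6383, 0.0029, 0.0696]
orientation: [-2.238, -2.205, 0.0]
force: [0.5, 0.8, -0.3]
opening: 0.0175
gripper_force: 0.2
```

Request:
jog_arm([
  [[0,0,0],[0,0,0]],
  [[0,0,0],[0,0,0]],
  [[0,0,0],[0,0,0]],
  [[0,0,0],[0,0,0]],
])

```text
t: 5.05
tool_pos: [0.6396, 0.0028, 0.0697]
orientation: [2.236, 2.204, 0.003]
force: [6.7, -0.1, -4.2]
opening: 0.0138
gripper_force: 19.8
```

Request:
jog_arm([
  [[0,0,0],[0,0,-0.07]],
  [[0,0,0],[0,0,-0.14]],
  [[0,0,0],[0,0,-0.21]],
  [[0,0,0],[0,0,-0.28]],
  [[0,0,0],[0,0,-0.35]],
])

```text
t: 5.55
tool_pos: [0.6386, 0.0024, 0.0697]
orientation: [1.549, 2.732, -0.0]
force: [1.0, -1.3, 0.3]
opening: 0.0141
gripper_force: 19.9
```

Request:
jog_arm([
  [[0,0,0],[0,0,-0.07]],
  [[0,0,0],[0,0,-0.14]],
  [[0,0,0],[0,0,-0.21]],
  [[0,0,0],[0,0,-0.28]],
  [[0,0,0],[0,0,-0.35]],
])

```text
t: 6.05
tool_pos: [0.6378, 0.0017, 0.0697]
orientation: [-0.75, -3.05, 0.003]
force: [-2.6, -5.4, 1.9]
opening: 0.0138
gripper_force: 19.9
```

Request:
jog_arm([
  [[0,0,0],[0,0,-0.07]],
  [[0,0,0],[0,0,-0.14]],
  [[0,0,0],[0,0,-0.21]],
  [[0,0,0],[0,0,-0.28]],
  [[0,0,0],[0,0,-0.35]],
])

```text
t: 6.55
tool_pos: [0.6377, 0.0006, 0.0697]
orientation: [0.106, -3.138, 0.005]
force: [-4.8, -9.9, 3.0]
opening: 0.014
gripper_force: 19.9
```

```bash
python3 - <<'E'
from h import *
plan(.638,.001,.069,185.4); s=robot.read_state(); print(s['wrist_torque'].round(2), s['q'].round(2))
E
```

```text
shift [-0.002, 0.002, 0.004] turn [-0.002, -0.001, -0.017] | at [0.6377, 0.0006, 0.0697] yaw -176.1 F [-4.8 -9.9  3. ] open 0.014 gf 19.9 t 6.5
[-1.69  0.52 -0.08] [-0.08  0.34  1.52 -0.    1.28 -1.71]
```

Request:
jog_arm([
  [[0,0,0],[0,0,-0.03]],
  [[0,0,0],[0,0,-0.05]],
  [[0,0,0],[0,0,-0.06]],
  [[0,0,0],[0,0,-0.06]],
  [[0,0,0],[0,0,-0.06]],
])

```text
t: 7.05
tool_pos: [0.6374, 0.0005, 0.0697]
orientation: [0.245, -3.13, 0.004]
force: [-6.0, -9.3, 5.0]
opening: 0.0144
gripper_force: 20.8
```

```bash
python3 - <<'E'
from h import *
plan(.638,.001,.069,185.4); s=robot.read_state(); print(s['wrist_torque'].round(2), s['q'].round(2))
E
```

```text
shift [-0.003, 0.002, 0.003] turn [-0.002, -0.002, 0.04] | at [0.6374, 0.0005, 0.0697] yaw -171.0 F [-6.  -9.3  5. ] open 0.0144 gf 20.8 t 7.0
[-1.49  0.81 -0.46] [-0.08  0.34  1.52 -0.    1.28 -1.8 ]
```

Request:
jog_arm([
  [[0,0,0],[0,0,0]],
  [[0,0,0],[0,0,0]],
  [[0,0,0],[0,0,0]],
  [[0,0,0],[0,0,0]],
  [[0,0,0],[0,0,0]],
], hand=-0.29, squeeze=35)

```text
t: 7.55
tool_pos: [0.6383, 0.0031, 0.0696]
orientation: [-0.248, 3.132, 0.0]
force: [-0.8, -0.4, -0.2]
opening: 0.0499
gripper_force: 0.0
```

Request:
jog_arm([
  [[0,0,-0.15],[0,0,0]],
  [[0,0,-0.35],[0,0,0]],
  [[0,0,-0.55],[0,0,0]],
  [[0,0,-0.75],[0,0,0]],
  [[0,0,-0.75],[0,0,0]],
])

```text
t: 8.05
tool_pos: [0.6419, 0.0028, 0.228]
orientation: [-0.247, 3.12, -0.003]
force: [1.0, -0.5, -0.1]
opening: 0.06
gripper_force: 0.0
```

Request:
jog_arm([
  [[0.25,0,0],[0,0,0]],
  [[0.5,0,0],[0,0,0]],
  [[0.75,0,0],[0,0,0]],
  [[0.75,0,0],[0,0,0]],
  [[0.75,0,0],[0,0,0]],
])

```text
t: 8.55
tool_pos: [0.4893, -0.0207, 0.2194]
orientation: [-0.247, 3.131, -0.0]
force: [1.7, -0.5, -0.6]
opening: 0.06
gripper_force: 0.0
```

```bash
cat > look.py <<'E'
import sys
from meas import *
def levers(c,cols=('yellow','red','blue')):
    for col in cols:
        for k in blobs(c,col):
            r=rect(c,k,.060)
            if 55<r[2]<85 and 12<r[3]<30 and .3<r[0]/1000<.75:
                a=np.radians(r[4]); print(col,'lever',r,'origin',(round(r[0]-17.5*np.cos(a),1),round(r[1]-17.5*np.sin(a),1)),'yaw',r[4]+180)
E
python3 - <<'E'
from look import *
S=cam('side');T=cam('top');print('S');levers(S);print('T');levers(T)
cv2.imwrite('pics/m1.png',np.hstack([cv2.resize(T['frame'],(399,300)),cv2.resize(S['frame'],(399,300))])[:,:,::-1])
g=cv2.resize(T['frame'][120:190,215:305,::-1],None,fx=4,fy=4,interpolation=cv2.INTER_CUBIC); cv2.imwrite('pics/k1.png',g)
plan(.5674,.1808,.2,188.9)
E
```

```text
S
yellow lever (455.7, 270.2, 74.8, 22.0, 6.5) origin (np.float64(438.3), np.float64(268.2)) yaw 186.5
yellow lever (577.8, 266.0, 76.5, 22.6, -8.1) origin (np.float64(560.5), np.float64(268.5)) yaw 171.9
yellow lever (584.7, 182.7, 76.0, 24.3, 11.0) origin (np.float64(567.5), np.float64(179.4)) yaw 191.0
red lever (449.4, 351.5, 73.7, 20.9, 6.8) origin (np.float64(432.0), np.float64(349.4)) yaw 186.8
blue lever (451.3, 178.6, 73.3, 21.5, 8.1) origin (np.float64(434.0), np.float64(176.1)) yaw 188.1
T
yellow lever (583.3, 265.6, 55.2, 15.8, -6.3) origin (np.float64(565.9), np.float64(267.5)) yaw 173.7
red lever (451.2, 352.1, 71.1, 20.2, 6.5) origin (np.float64(433.8), np.float64(350.1)) yaw 186.5
blue lever (452.8, 179.3, 72.1, 20.5, 8.2) origin (np.float64(435.5), np.float64(176.8)) yaw 188.2
shift [-0.534, 0.935, 0.101] turn [-0.0, 0.001, 0.002] | at [0.4913, -0.0207, 0.2202] yaw -170.9 F [0.7 0.4 0. ] open 0.0598 gf 0.0 t 8.7
```

View pics/k1.png

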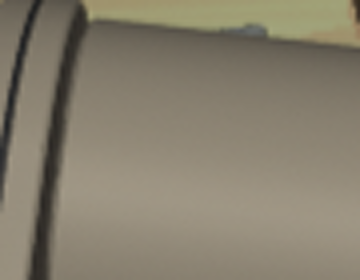

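The arm hides the knob in this crop. I'll check it once the arm is over the crate. Next I'll move above the nearest yellow valve.

Request:
jog_arm([
  [[-0.11,0.19,0.02],[0,0,0]],
  [[-0.22,0.38,0.04],[0,0,0]],
  [[-0.33,0.57,0.06],[0,0,0]],
  [[-0.44,0.76,0.08],[0,0,0]],
  [[-0.532,0.935,0.1],[0,0,0]],
])

```text
t: 9.15
tool_pos: [0.5678, 0.1835, 0.1991]
orientation: [-0.249, 3.131, 0.0]
force: [1.0, -0.4, 0.6]
opening: 0.0601
gripper_force: 0.0
```

Request:
jog_arm([
  [[0,0,0],[0,0,0]],
  [[0,0,0],[0,0,0]],
  [[0,0,0],[0,0,0]],
])

```text
t: 9.45
tool_pos: [0.5664, 0.1803, 0.1994]
orientation: [0.248, -3.132, 0.001]
force: [0.5, 0.1, -0.6]
opening: 0.0601
gripper_force: 0.0
```

```bash
python3 - <<'E'
from look import *
S=cam('side');T=cam('top');print('S');levers(S,('yellow',))
g=cv2.resize(T['frame'][120:255,215:300,::-1],None,fx=4,fy=4,interpolation=cv2.INTER_CUBIC)
h=cv2.resize(cam('wrist')['frame'],(460,345))[:,:,::-1]; h=np.vstack([h,np.zeros((195,460,3),np.uint8)]); cv2.imwrite('pics/k2.png',np.hstack([g,h]))
plan(.5675,.1803,.013,189.5)
E
```

```text
S
yellow lever (457.1, 269.3, 74.1, 22.0, 5.8) origin (np.float64(439.7), np.float64(267.5)) yaw 185.8
shift [-0.006, 0.002, 0.935] turn [-0.0, 0.0, -0.006] | at [0.5662, 0.1796, 0.2] yaw -171.0 F [-0.3 -0.5  0.3] open 0.06 gf 0.0 t 9.6
```

View pics/k2.png

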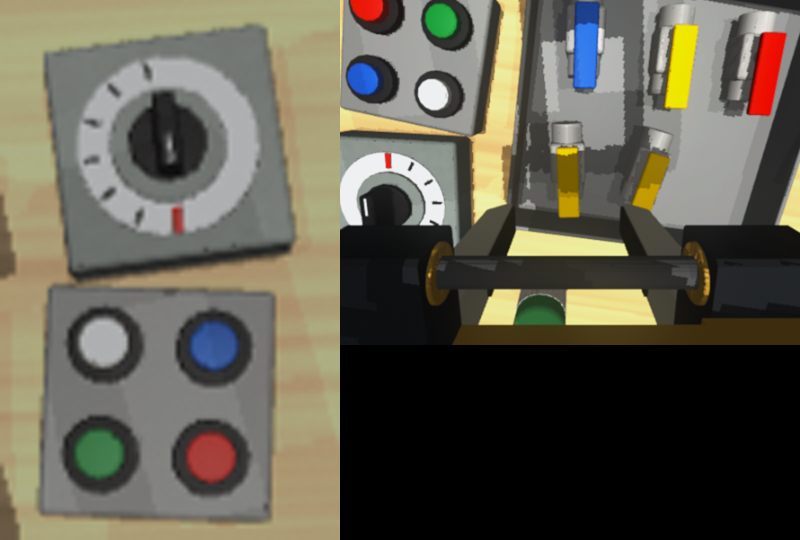

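The knob's pointer line runs from (163,95) to (170,160), straight at the red mark at (178,220), so the knob is zeroed. Now I'll grasp the first valve.

Request:
jog_arm([
  [[-0.006,0.002,0.22],[0,0,0]],
  [[-0.006,0.002,0.44],[0,0,0]],
  [[-0.006,0.002,0.65],[0,0,0]],
  [[-0.006,0.002,0.82],[0,0,0]],
  [[-0.006,0.002,0.935],[0,0,0]],
])

```text
t: 10.1
tool_pos: [0.5654, 0.1799, 0.01]
orientation: [0.245, -3.129, 0.001]
force: [-0.0, -0.5, -0.1]
opening: 0.06
gripper_force: 0.0
```

Request:
jog_arm([
  [[0,0,0],[0,0,0]],
  [[0,0,0],[0,0,0]],
  [[0,0,0],[0,0,0]],
  [[0,0,0],[0,0,0]],
  [[0,0,0],[0,0,0]],
], hand=1, squeeze=40)

```text
t: 10.6
tool_pos: [0.5689, 0.1814, 0.0152]
orientation: [-0.247, 3.128, 0.0]
force: [-0.1, -3.6, 7.4]
opening: 0.0381
gripper_force: 39.8
```

Request:
jog_arm([
  [[0,0,0],[0,0,0]],
  [[0,0,0],[0,0,0]],
  [[0,0,0],[0,0,0]],
])

```text
t: 10.9
tool_pos: [0.5689, 0.1814, 0.0152]
orientation: [-0.248, 3.128, 0.0]
force: [-1.5, -2.4, 7.7]
opening: 0.0377
gripper_force: 39.8
```

Request:
jog_arm([
  [[0,0,-0.15],[0,0,0]],
  [[0,0,-0.35],[0,0,0]],
  [[0,0,-0.55],[0,0,0]],
  [[0,0,-0.75],[0,0,0]],
  [[0,0,-0.9],[0,0,0]],
])

```text
t: 11.4
tool_pos: [0.5676, 0.1816, 0.1964]
orientation: [-0.248, 3.128, 0.001]
force: [1.0, -0.6, -2.9]
opening: 0.0378
gripper_force: 39.8
```

```bash
python3 - <<'E'
from look import *
S=cam('side');levers(S)
plan(.475,-.18,.2,182)
E
```

```text
yellow lever (456.6, 269.3, 74.5, 22.3, 6.1) origin (np.float64(439.2), np.float64(267.4)) yaw 186.1
red lever (449.2, 351.5, 74.1, 20.9, 6.8) origin (np.float64(431.8), np.float64(349.4)) yaw 186.8
blue lever (451.5, 178.8, 72.7, 22.3, 6.7) origin (np.float64(434.1), np.float64(176.8)) yaw 186.7
shift [0.754, -1.713, 0.001] turn [0.001, 0.007, 0.079] | at [0.57, 0.1821, 0.2021] yaw -170.9 F [2.1 0.5 1.8] open 0.0377 gf 39.8 t 11.4
```

Request:
jog_arm([
  [[0.075,-0.171,0],[0,0,0]],
  [[0.15,-0.343,0],[0,0,0]],
  [[0.226,-0.514,0],[0,0,0]],
  [[0.302,-0.685,0],[0,0,0]],
  [[0.377,-0.857,0],[0,0,0]],
])

```text
t: 11.95
tool_pos: [0.5187, -0.001, 0.1926]
orientation: [-0.249, 3.131, -0.0]
force: [0.9, -0.1, -3.0]
opening: 0.0377
gripper_force: 39.8
```

Request:
jog_arm([
  [[0.075,-0.171,0],[0,0,0]],
  [[0.15,-0.343,0],[0,0,0]],
  [[0.226,-0.514,0],[0,0,0]],
  [[0.302,-0.685,0],[0,0,0]],
  [[0.377,-0.857,0],[0,0,0]],
])

```text
t: 12.45
tool_pos: [0.4713, -0.1822, 0.1927]
orientation: [-0.248, 3.131, -0.0]
force: [1.4, -1.0, -3.0]
opening: 0.0382
gripper_force: 39.8
```

Request:
jog_arm([
  [[0,0,0],[0,0,0.08]],
  [[0,0,0],[0,0,0.08]],
  [[0,0,0],[0,0,0.08]],
])

```text
t: 12.75
tool_pos: [0.4719, -0.1806, 0.1925]
orientation: [-0.056, 3.141, 0.0]
force: [0.8, 0.0, -4.4]
opening: 0.038
gripper_force: 39.8
```

```bash
python3 - <<'E'
from look import *
plan(.475,-.18,.018,182)
T=cam('top');save(T,'t2.png')
E
```

```text
shift [-0.015, 0.002, 0.873] turn [0.0, 0.0, 0.0] | at [0.4719, -0.1806, 0.1925] yaw -178.0 F [ 0.8  0.  -4.4] open 0.038 gf 39.8 t 12.8
```

View pics/t2.png

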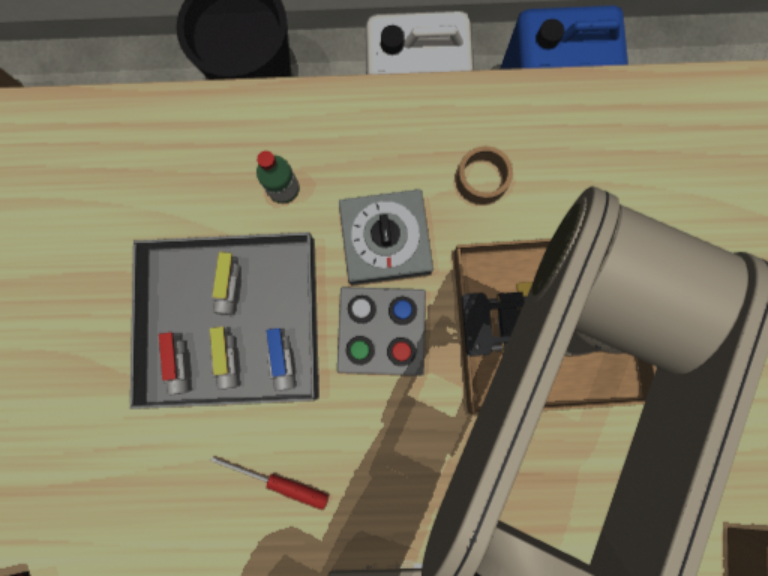

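The picture shows the first valve held over the carton at (510,310). The knob line still points at the mark, and the other valves haven't moved. Lowering and releasing.

Request:
jog_arm([
  [[-0.015,0.002,0.22],[0,0,0]],
  [[-0.015,0.002,0.44],[0,0,0]],
  [[-0.015,0.002,0.63],[0,0,0]],
  [[-0.015,0.002,0.78],[0,0,0]],
  [[-0.015,0.002,0.87],[0,0,0]],
])

```text
t: 13.3
tool_pos: [0.4734, -0.1785, 0.0155]
orientation: [0.057, -3.138, -0.003]
force: [-0.5, 0.2, -2.5]
opening: 0.0379
gripper_force: 39.8
```

Request:
jog_arm([
  [[0,0,0],[0,0,0]],
  [[0,0,0],[0,0,0]],
  [[0,0,0],[0,0,0]],
])

```text
t: 13.6
tool_pos: [0.4758, -0.1803, 0.0196]
orientation: [-0.054, 3.14, -0.001]
force: [-0.1, 0.0, -3.1]
opening: 0.0375
gripper_force: 39.9
```

Request:
jog_arm([
  [[0,0,0],[0,0,0]],
  [[0,0,0],[0,0,0]],
  [[0,0,0],[0,0,0]],
  [[0,0,0],[0,0,0]],
], hand=-0.29)

```text
t: 14.0
tool_pos: [0.4753, -0.1807, 0.0191]
orientation: [-0.051, 3.14, -0.001]
force: [0.5, 0.5, -0.1]
opening: 0.0593
gripper_force: 0.0
```

Request:
jog_arm([
  [[0,0,-0.15],[0,0,0]],
  [[0,0,-0.35],[0,0,0]],
  [[0,0,-0.55],[0,0,0]],
  [[0,0,-0.75],[0,0,0]],
  [[0,0,-0.9],[0,0,0]],
])

```text
t: 14.5
tool_pos: [0.4756, -0.1809, 0.2018]
orientation: [-0.051, 3.139, -0.002]
force: [0.3, -1.0, -0.1]
opening: 0.06
gripper_force: 0.0
```

```bash
python3 - <<'E'
from look import *
S=cam('side');levers(S,('yellow',))
plan(.561,.268,.2,182)
E
```

```text
yellow lever (455.7, 270.2, 74.7, 22.0, 6.1) origin (np.float64(438.3), np.float64(268.3)) yaw 186.1
yellow lever (577.7, 265.6, 76.4, 22.6, -7.5) origin (np.float64(560.3), np.float64(267.9)) yaw 172.5
shift [-0.489, 2.235, 0.029] turn [-0.003, 0.005, -0.002] | at [0.4777, -0.1819, 0.207] yaw -178.1 F [ 2.1 -0.9  4.3] open 0.0601 gf 0.0 t 14.6
```

Request:
jog_arm([
  [[-0.04,0.186,0],[0,0,0]],
  [[-0.08,0.372,0],[0,0,0]],
  [[-0.12,0.558,0],[0,0,0]],
  [[-0.163,0.745,0],[0,0,0]],
  [[-0.163,0.745,0],[0,0,0]],
])

```text
t: 15.05
tool_pos: [0.5031, -0.0267, 0.1986]
orientation: [-0.057, 3.141, 0.002]
force: [0.2, -0.7, 0.4]
opening: 0.0602
gripper_force: 0.0
```

Request:
jog_arm([
  [[-0.04,0.186,0],[0,0,0]],
  [[-0.08,0.372,0],[0,0,0]],
  [[-0.12,0.558,0],[0,0,0]],
  [[-0.163,0.745,0],[0,0,0]],
  [[-0.163,0.745,0],[0,0,0]],
])

```text
t: 15.55
tool_pos: [0.5307, 0.1226, 0.1984]
orientation: [-0.056, 3.141, 0.002]
force: [0.7, -0.4, -0.2]
opening: 0.0604
gripper_force: 0.0
```

Request:
jog_arm([
  [[-0.04,0.186,0],[0,0,0.05]],
  [[-0.08,0.372,0],[0,0,0.1]],
  [[-0.12,0.558,0],[0,0,0.106]],
  [[-0.163,0.745,0],[0,0,0.106]],
  [[-0.163,0.745,0],[0,0,0.106]],
])

```text
t: 16.05
tool_pos: [0.5584, 0.272, 0.1979]
orientation: [-0.206, -3.134, -0.001]
force: [-0.6, 0.3, -0.4]
opening: 0.06
gripper_force: 0.0
```

Request:
jog_arm([
  [[0,0,0],[0,0,0]],
  [[0,0,0],[0,0,0]],
])

```text
t: 16.25
tool_pos: [0.5584, 0.2678, 0.1984]
orientation: [-0.212, -3.134, 0.001]
force: [-0.1, -0.1, -0.3]
opening: 0.0599
gripper_force: 0.0
```

```bash
python3 - <<'E'
from look import *
S=cam('side');levers(S,('yellow',)); 
T=cam('top');levers(T,('yellow',));
W=cam('wrist'); levers(W)
plan(.5603,.2679,.013,172.5)
E
```

```text
yellow lever (455.9, 269.9, 74.3, 22.7, 5.8) origin (np.float64(438.5), np.float64(268.1)) yaw 185.8
yellow lever (491.8, -180.2, 74.2, 23.9, 3.1) origin (np.float64(474.3), np.float64(-181.1)) yaw 183.1
yellow lever (588.3, 265.4, 55.4, 19.8, -7.8) origin (np.float64(571.0), np.float64(267.8)) yaw 172.2
yellow lever (458.0, 270.9, 74.9, 22.4, 6.0) origin (np.float64(440.6), np.float64(269.1)) yaw 186.0
red lever (452.1, 351.5, 73.2, 21.8, 6.7) origin (np.float64(434.7), np.float64(349.5)) yaw 186.7
blue lever (453.2, 180.2, 74.0, 22.1, 7.5) origin (np.float64(435.8), np.float64(177.9)) yaw 187.5
shift [-0.009, 0.001, 0.929] turn [-0.0, 0.0, -0.003] | at [0.5585, 0.268, 0.1988] yaw 172.2 F [-0.1 -0.3 -0.1] open 0.0599 gf 0.0 t 16.4
```

The first valve lies in the carton at (0.474, -0.181). Grasping the second.

Request:
jog_arm([
  [[-0.009,0.001,0.22],[0,0,0]],
  [[-0.009,0.001,0.44],[0,0,0]],
  [[-0.009,0.001,0.65],[0,0,0]],
  [[-0.009,0.001,0.82],[0,0,0]],
  [[-0.009,0.001,0.929],[0,0,0]],
])

```text
t: 16.9
tool_pos: [0.5583, 0.2677, 0.0096]
orientation: [-0.212, -3.131, 0.003]
force: [0.7, 0.7, 0.4]
opening: 0.0601
gripper_force: 0.0
```

Request:
jog_arm([
  [[0,0,0],[0,0,0]],
  [[0,0,0],[0,0,0]],
  [[0,0,0],[0,0,0]],
  [[0,0,0],[0,0,0]],
  [[0,0,0],[0,0,0]],
], hand=1)

```text
t: 17.4
tool_pos: [0.5618, 0.2697, 0.0153]
orientation: [0.211, 3.131, 0.002]
force: [-1.2, -3.5, 7.4]
opening: 0.0378
gripper_force: 40.0
```

Request:
jog_arm([
  [[0,0,0],[0,0,0]],
  [[0,0,0],[0,0,0]],
  [[0,0,0],[0,0,0]],
])

```text
t: 17.7
tool_pos: [0.5618, 0.2697, 0.0153]
orientation: [0.21, 3.131, 0.002]
force: [-0.8, -3.1, 7.9]
opening: 0.0378
gripper_force: 40.0
```

Request:
jog_arm([
  [[0,0,-0.15],[0,0,0]],
  [[0,0,-0.35],[0,0,0]],
  [[0,0,-0.55],[0,0,0]],
  [[0,0,-0.75],[0,0,0]],
  [[0,0,-0.9],[0,0,0]],
])

```text
t: 18.2
tool_pos: [0.5605, 0.2697, 0.1961]
orientation: [0.21, 3.132, 0.002]
force: [-0.7, 0.2, -3.6]
opening: 0.0381
gripper_force: 40.0
```

```bash
python3 - <<'E'
from look import *
S=cam('side');levers(S,('yellow',))
plan(.475,-.26,.2,182)
E
```

```text
yellow lever (456.7, 270.0, 72.8, 22.7, 5.8) origin (np.float64(439.3), np.float64(268.2)) yaw 185.8
yellow lever (491.6, -179.9, 74.1, 24.0, 1.3) origin (np.float64(474.1), np.float64(-180.3)) yaw 181.3
shift [0.08, -2.688, -0.004] turn [0.003, 0.006, -0.107] | at [0.5627, 0.2706, 0.202] yaw 172.3 F [1.7 1.8 2. ] open 0.0373 gf 40.0 t 18.2
```

Request:
jog_arm([
  [[0.005,-0.18,0],[0,0,0]],
  [[0.01,-0.36,0],[0,0,0]],
  [[0.015,-0.54,0],[0,0,0]],
  [[0.02,-0.72,0],[0,0,0]],
  [[0.027,-0.896,0],[0,0,0]],
])

```text
t: 18.75
tool_pos: [0.5297, 0.0912, 0.1915]
orientation: [-0.21, -3.133, 0.0]
force: [0.6, 0.2, -5.1]
opening: 0.038
gripper_force: 40.0
```

Request:
jog_arm([
  [[0.005,-0.18,0],[0,0,0]],
  [[0.01,-0.36,0],[0,0,0]],
  [[0.015,-0.54,0],[0,0,0]],
  [[0.02,-0.72,0],[0,0,0]],
  [[0.027,-0.896,0],[0,0,0]],
])

```text
t: 19.25
tool_pos: [0.5004, -0.0855, 0.1917]
orientation: [-0.21, -3.134, -0.0]
force: [-0.2, -0.0, -4.2]
opening: 0.0379
gripper_force: 40.0
```

Request:
jog_arm([
  [[0.005,-0.18,0],[0,0,0]],
  [[0.01,-0.36,0],[0,0,0]],
  [[0.015,-0.54,0],[0,0,0]],
  [[0.02,-0.72,0],[0,0,0]],
  [[0.027,-0.896,0],[0,0,0]],
])

```text
t: 19.75
tool_pos: [0.4712, -0.2623, 0.1916]
orientation: [-0.211, -3.134, -0.001]
force: [0.3, 0.2, -4.1]
opening: 0.0377
gripper_force: 40.0
```

Request:
jog_arm([
  [[0,0,0],[0,0,-0.05]],
  [[0,0,0],[0,0,-0.107]],
  [[0,0,0],[0,0,-0.107]],
  [[0,0,0],[0,0,-0.107]],
])

```text
t: 20.15
tool_pos: [0.4718, -0.2608, 0.1919]
orientation: [0.05, -3.14, -0.001]
force: [0.1, 0.2, -5.1]
opening: 0.038
gripper_force: 40.0
```

```bash
python3 - <<'E'
from look import *
plan(.475,-.26,.018,182)
E
```

```text
shift [-0.017, 0.003, 0.87] turn [0.0, -0.001, -0.002] | at [0.4718, -0.2608, 0.1919] yaw -178.2 F [ 0.1  0.2 -5.1] open 0.038 gf 40.0 t 20.1
```

Request:
jog_arm([
  [[-0.017,-0.017,0.22],[0,0,0]],
  [[-0.017,-0.017,0.44],[0,0,0]],
  [[-0.017,-0.017,0.63],[0,0,0]],
  [[-0.017,-0.017,0.78],[0,0,0]],
  [[-0.017,-0.017,0.87],[0,0,0]],
])

```text
t: 20.65
tool_pos: [0.4737, -0.2627, 0.0153]
orientation: [0.051, -3.138, -0.004]
force: [-1.2, -0.1, 5.5]
opening: 0.038
gripper_force: 40.0
```

Request:
jog_arm([
  [[0,0,0],[0,0,0]],
  [[0,0,0],[0,0,0]],
  [[0,0,0],[0,0,0]],
])

```text
t: 20.95
tool_pos: [0.4762, -0.2647, 0.0197]
orientation: [-0.052, 3.14, -0.001]
force: [0.2, 1.7, -4.0]
opening: 0.0376
gripper_force: 40.0
```

Request:
jog_arm([
  [[0,0,0],[0,0,0]],
  [[0,0,0],[0,0,0]],
  [[0,0,0],[0,0,0]],
  [[0,0,0],[0,0,0]],
], hand=-0.29)

```text
t: 21.35
tool_pos: [0.476, -0.2648, 0.0195]
orientation: [-0.053, 3.14, -0.001]
force: [-0.7, 0.4, -1.5]
opening: 0.0593
gripper_force: 0.0
```

Request:
jog_arm([
  [[0,0,-0.15],[0,0,0]],
  [[0,0,-0.35],[0,0,0]],
  [[0,0,-0.55],[0,0,0]],
  [[0,0,-0.75],[0,0,0]],
  [[0,0,-0.9],[0,0,0]],
])

```text
t: 21.85
tool_pos: [0.4763, -0.265, 0.2022]
orientation: [-0.053, 3.138, -0.003]
force: [0.5, -0.7, -0.1]
opening: 0.0597
gripper_force: 0.0
```

```bash
python3 - <<'E'
from look import *
S=cam('side');levers(S,('yellow',))
plan(.4385,.2683,.2,182)
E
```

```text
yellow lever (455.7, 270.0, 74.7, 21.6, 6.3) origin (np.float64(438.3), np.float64(268.1)) yaw 186.3
shift [0.108, 2.678, 0.021] turn [-0.004, 0.005, -0.001] | at [0.4782, -0.2663, 0.2075] yaw -178.1 F [ 1.  -1.6  4.6] open 0.06 gf 0.0 t 21.9
```

Request:
jog_arm([
  [[0.007,0.18,0],[0,0,0]],
  [[0.014,0.36,0],[0,0,0]],
  [[0.021,0.54,0],[0,0,0]],
  [[0.028,0.72,0],[0,0,0]],
  [[0.036,0.89,0],[0,0,0]],
])

```text
t: 22.4
tool_pos: [0.4621, -0.0854, 0.1988]
orientation: [-0.053, 3.141, 0.0]
force: [0.3, 0.8, -0.3]
opening: 0.06
gripper_force: 0.0
```

Request:
jog_arm([
  [[0.007,0.18,0],[0,0,0]],
  [[0.014,0.36,0],[0,0,0]],
  [[0.021,0.54,0],[0,0,0]],
  [[0.028,0.72,0],[0,0,0]],
  [[0.036,0.89,0],[0,0,0]],
])

```text
t: 22.9
tool_pos: [0.4489, 0.0923, 0.1989]
orientation: [-0.053, 3.141, 0.0]
force: [0.3, 0.1, -0.5]
opening: 0.06
gripper_force: 0.0
```

Request:
jog_arm([
  [[0.007,0.18,0],[0,0,-0.046]],
  [[0.014,0.36,0],[0,0,-0.046]],
  [[0.021,0.54,0],[0,0,-0.046]],
  [[0.028,0.72,0],[0,0,-0.046]],
  [[0.036,0.89,0],[0,0,-0.046]],
])

```text
t: 23.4
tool_pos: [0.4355, 0.2701, 0.1988]
orientation: [-0.167, 3.137, 0.0]
force: [-0.4, -0.5, -0.1]
opening: 0.06
gripper_force: 0.0
```

Request:
jog_arm([
  [[0,0,0],[0,0,0]],
  [[0,0,0],[0,0,0]],
  [[0,0,0],[0,0,0]],
])

```text
t: 23.7
tool_pos: [0.436, 0.2678, 0.1987]
orientation: [0.166, -3.137, 0.001]
force: [-0.3, -0.4, -0.5]
opening: 0.0599
gripper_force: 0.0
```

```bash
python3 - <<'E'
from look import *
S=cam('side');levers(S,('yellow',)); W=cam('wrist');print('W'); levers(W); save(W,'w3.png')
plan(.4385,.2683,.013,186.1)
E
```

```text
yellow lever (492.6, -179.4, 76.1, 23.7, 2.9) origin (np.float64(475.1), np.float64(-180.3)) yaw 182.9
W
red lever (448.0, 350.9, 68.1, 21.5, 6.5) origin (np.float64(430.6), np.float64(348.9)) yaw 186.5
blue lever (452.0, 180.0, 74.2, 22.1, 7.3) origin (np.float64(434.6), np.float64(177.8)) yaw 187.3
shift [-0.012, 0.003, 0.929] turn [-0.0, 0.0, -0.001] | at [0.4362, 0.2675, 0.1989] yaw -174.0 F [-0.3  0.8  0.3] open 0.0599 gf 0.0 t 23.8
```

View pics/w3.png

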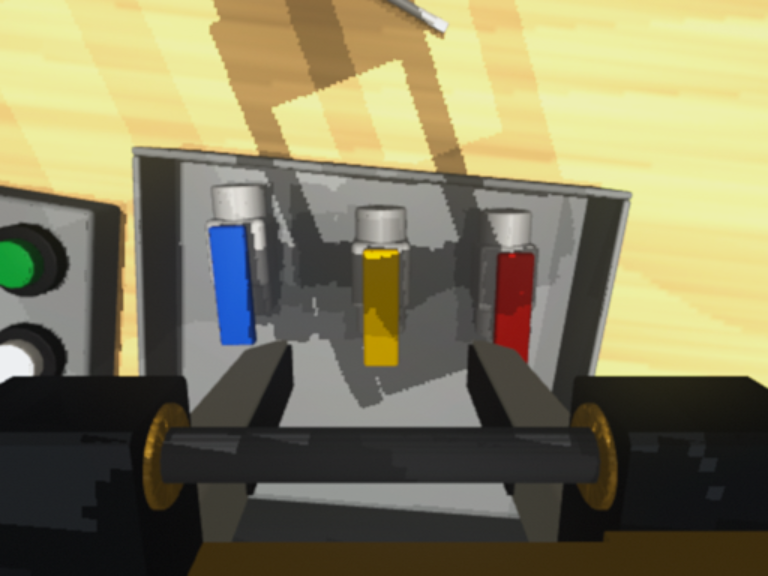

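The last yellow lever, at (381,307), lies centred between the fingers. Grasping it.

Request:
jog_arm([
  [[-0.012,0.003,0.22],[0,0,0]],
  [[-0.012,0.003,0.44],[0,0,0]],
  [[-0.012,0.003,0.65],[0,0,0]],
  [[-0.012,0.003,0.82],[0,0,0]],
  [[-0.012,0.003,0.929],[0,0,0]],
])

```text
t: 24.3
tool_pos: [0.4367, 0.2675, 0.01]
orientation: [0.164, -3.134, 0.002]
force: [0.2, -0.3, 1.5]
opening: 0.0602
gripper_force: 0.0
```

Request:
jog_arm([
  [[0,0,0],[0,0,0]],
  [[0,0,0],[0,0,0]],
  [[0,0,0],[0,0,0]],
  [[0,0,0],[0,0,0]],
  [[0,0,0],[0,0,0]],
], hand=1)

```text
t: 24.8
tool_pos: [0.4399, 0.2698, 0.0152]
orientation: [-0.166, 3.134, 0.001]
force: [-0.0, -2.8, 6.5]
opening: 0.0374
gripper_force: 40.0
```

Request:
jog_arm([
  [[0,0,0],[0,0,0]],
  [[0,0,0],[0,0,0]],
  [[0,0,0],[0,0,0]],
])

```text
t: 25.1
tool_pos: [0.4399, 0.2697, 0.0151]
orientation: [-0.167, 3.134, 0.001]
force: [-0.4, -2.2, 6.7]
opening: 0.0381
gripper_force: 40.0
```

Request:
jog_arm([
  [[0,0,-0.15],[0,0,0]],
  [[0,0,-0.35],[0,0,0]],
  [[0,0,-0.55],[0,0,0]],
  [[0,0,-0.75],[0,0,0]],
  [[0,0,-0.9],[0,0,0]],
])

```text
t: 25.6
tool_pos: [0.4386, 0.2697, 0.1963]
orientation: [-0.167, 3.134, 0.002]
force: [0.5, 0.4, -3.9]
opening: 0.0381
gripper_force: 40.0
```

```bash
python3 - <<'E'
from look import *
S=cam('side');levers(S)
plan(.475,-.348,.2,182)
E
```

```text
yellow lever (491.6, -179.9, 74.1, 23.9, 1.3) origin (np.float64(474.1), np.float64(-180.3)) yaw 181.3
red lever (448.7, 351.5, 73.1, 19.7, 6.6) origin (np.float64(431.3), np.float64(349.5)) yaw 186.6
shift [0.159, -3.095, -0.004] turn [0.002, 0.006, 0.046] | at [0.4408, 0.2708, 0.2017] yaw -173.9 F [1.4 0.8 1.7] open 0.0377 gf 40.0 t 25.6
```

Request:
jog_arm([
  [[0.01,-0.19,0],[0,0,0]],
  [[0.02,-0.38,0],[0,0,0]],
  [[0.03,-0.57,0],[0,0,0]],
  [[0.04,-0.766,0],[0,0,0]],
])

```text
t: 26.05
tool_pos: [0.446, 0.115, 0.1925]
orientation: [0.168, -3.137, -0.0]
force: [0.5, 0.0, -2.7]
opening: 0.0374
gripper_force: 40.0
```

Request:
jog_arm([
  [[0.01,-0.19,0],[0,0,0]],
  [[0.02,-0.38,0],[0,0,0]],
  [[0.03,-0.57,0],[0,0,0]],
  [[0.04,-0.766,0],[0,0,0]],
])

```text
t: 26.45
tool_pos: [0.4543, -0.0383, 0.1926]
orientation: [-0.167, 3.137, 0.0]
force: [0.1, -0.0, -3.5]
opening: 0.0377
gripper_force: 40.0
```

Request:
jog_arm([
  [[0.01,-0.19,0],[0,0,0]],
  [[0.02,-0.38,0],[0,0,0]],
  [[0.03,-0.57,0],[0,0,0]],
  [[0.04,-0.766,0],[0,0,0]],
])

```text
t: 26.85
tool_pos: [0.4627, -0.1915, 0.1925]
orientation: [0.167, -3.137, -0.001]
force: [1.0, 0.4, -3.0]
opening: 0.0379
gripper_force: 40.0
```

Request:
jog_arm([
  [[0.01,-0.19,0],[0,0,0.046]],
  [[0.02,-0.38,0],[0,0,0.046]],
  [[0.03,-0.57,0],[0,0,0.046]],
  [[0.04,-0.766,0],[0,0,0.046]],
  [[0.04,-0.766,0],[0,0,0.046]],
])

```text
t: 27.35
tool_pos: [0.4704, -0.3475, 0.1918]
orientation: [0.048, -3.14, 0.001]
force: [-0.6, 0.2, -3.2]
opening: 0.0378
gripper_force: 40.0
```

Request:
jog_arm([
  [[0,0,0],[0,0,0]],
  [[0,0,0],[0,0,0]],
  [[0,0,0],[0,0,0]],
])

```text
t: 27.65
tool_pos: [0.4715, -0.3422, 0.193]
orientation: [0.055, -3.141, -0.001]
force: [-0.2, -0.4, -3.7]
opening: 0.0381
gripper_force: 40.0
```

```bash
python3 - <<'E'
from look import *
plan(.475,-.342,.018,182)
W=cam('wrist');save(W,'w4.png')
E
```

```text
shift [-0.017, 0.0, 0.875] turn [0.0, -0.0, 0.0] | at [0.4715, -0.3422, 0.193] yaw -178.0 F [-0.2 -0.4 -3.7] open 0.0381 gf 40.0 t 27.6
```

View pics/w4.png

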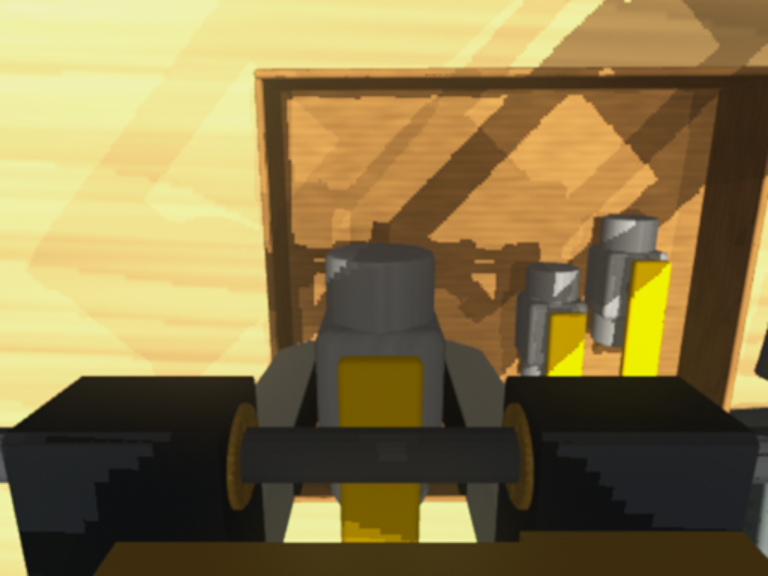

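The held valve is at (380,330). Of the two packed ones, the middle valve at (555,320) seems to have been knocked aside, towards its neighbour. I'll measure both.

```bash
python3 - <<'E'
from look import *
W=cam('wrist')
print('near lever ends',[onz(W,u/1.5,v/1.5,.06).round(4) for u,v in((567,310),(650,262))])
print('carton rim corners',[onz(W,u/1.5,v/1.5,.06).round(4) for u,v in((257,70),)])
S=cam('side')
for k in blobs(S,'yellow',30): print(k.mean(0).round(),rect(S,k,.06))
E
```

```text
near lever ends [array([ 0.4877, -0.2284,  0.06  ]), array([ 0.4567, -0.1834,  0.06  ])]
carton rim corners [array([ 0.3597, -0.4117,  0.06  ])]
[329. 175.] (492.5, -179.8, 76.1, 23.9, 1.3)
[325. 158.] (533.3, -225.5, 60.0, 25.3, 0.4)
```

The middle valve is now at about (0.508, -0.228), still well inside the carton. There's plenty of room for the third, so I'll lower it.

Request:
jog_arm([
  [[-0.017,0.02,0.22],[0,0,0]],
  [[-0.017,0.02,0.44],[0,0,0]],
  [[-0.017,0.02,0.63],[0,0,0]],
  [[-0.017,0.02,0.78],[0,0,0]],
  [[-0.017,0.02,0.875],[0,0,0]],
])

```text
t: 28.3
tool_pos: [0.4733, -0.3375, 0.015]
orientation: [0.054, -3.138, -0.004]
force: [-0.8, 1.8, 11.9]
opening: 0.0378
gripper_force: 40.0
```

Request:
jog_arm([
  [[0,0,0],[0,0,0]],
  [[0,0,0],[0,0,0]],
  [[0,0,0],[0,0,0]],
])

```text
t: 28.6
tool_pos: [0.4752, -0.3395, 0.019]
orientation: [-0.054, 3.14, -0.001]
force: [0.5, -0.2, -3.9]
opening: 0.0377
gripper_force: 40.0
```

Request:
jog_arm([
  [[0,0,0],[0,0,0]],
  [[0,0,0],[0,0,0]],
  [[0,0,0],[0,0,0]],
  [[0,0,0],[0,0,0]],
], hand=-0.29)

```text
t: 29.0
tool_pos: [0.4749, -0.3396, 0.0186]
orientation: [-0.053, 3.14, -0.001]
force: [-0.1, 0.2, 0.5]
opening: 0.0593
gripper_force: 0.0
```

Request:
jog_arm([
  [[0,0,-0.15],[0,0,0]],
  [[0,0,-0.35],[0,0,0]],
  [[0,0,-0.55],[0,0,0]],
  [[0,0,-0.75],[0,0,0]],
  [[0,0,-0.9],[0,0,0]],
])

```text
t: 29.5
tool_pos: [0.4752, -0.3398, 0.2014]
orientation: [-0.053, 3.139, -0.003]
force: [0.0, -1.3, 0.0]
opening: 0.0602
gripper_force: 0.0
```

Request:
jog_arm([
  [[0,0.25,0],[0,0,0]],
  [[0,0.5,0],[0,0,0]],
  [[0,0.75,0],[0,0,0]],
  [[0,1,0],[0,0,0]],
  [[0,1,0],[0,0,0]],
], hand=1)

```text
t: 30.0
tool_pos: [0.4677, -0.1343, 0.1983]
orientation: [-0.061, 3.14, 0.003]
force: [0.9, -0.5, -0.3]
opening: 0.0243
gripper_force: 0.0
```

Request:
jog_arm([
  [[0,0.25,0],[0,0,0]],
  [[0,0.5,0],[0,0,0]],
  [[0,0.75,0],[0,0,0]],
  [[0,0.8,0],[0,0,0]],
  [[0,0.8,0],[0,0,0]],
])

```text
t: 30.5
tool_pos: [0.4626, 0.0214, 0.1983]
orientation: [-0.058, 3.141, -0.0]
force: [0.1, -1.3, -0.7]
opening: 0.0007
gripper_force: 0.0
```

```bash
python3 - <<'E'
from look import *
S=cam('side')
for k in blobs(S,'yellow',30): print(k.mean(0).round(),rect(S,k,.06))
T=cam('top');W=cam('wrist')
for k in blobs(T,'yellow',30): print('T',k.mean(0).round(),rect(T,k,.06))
cv2.imwrite('pics/m5.png',np.hstack([cv2.resize(T['frame'],(399,300)),cv2.resize(W['frame'],(399,300))])[:,:,::-1])
# white key: triangulate from initial pictures
T0=np.load('top0.npy',allow_pickle=True).item();S0=np.load('side0.npy',allow_pickle=True).item()
ps=[]
for c,w in((T0,(230,255,192,222)),(S0,(252,280,213,240))):
    m=cv2.inRange(hsv(c),(0,0,125),(179,60,255)); z=np.zeros_like(m); z[w[2]:w[3],w[0]:w[1]]=m[w[2]:w[3],w[0]:w[1]]
    k=max(cv2.findContours(z,0,1)[0],key=cv2.contourArea); print(cv2.contourArea(k)); ps.append(cv2.minEnclosingCircle(k)[0])
print('white',tri(T0,ps[0],S0,ps[1]),onz(T0,*ps[0],.062),onz(S0,*ps[1],.062))
plan(.512,.045,.1,182)
E
```

```text
[330. 175.] (492.7, -180.1, 76.0, 23.6, 3.6)
[331. 161.] (518.0, -225.2, 57.2, 25.2, 2.7)
[363. 142.] (492.2, -340.3, 75.6, 28.0, 0.6)
T [402. 213.] (492.5, -338.0, 66.6, 16.3, -4.8)
79.0
73.0
white (array([0.517 , 0.0433, 0.0649]), 0.0016) [0.51799108 0.04386676 0.062     ] [0.51763234 0.04104185 0.062     ]
shift [-0.251, 0.122, 0.49] turn [-0.0, 0.0, -0.001] | at [0.4627, 0.019, 0.1981] yaw -178.1 F [ 0.1  0.1 -0.1] open 0.0004 gf 0.0 t 30.6
```

View pics/m5.png

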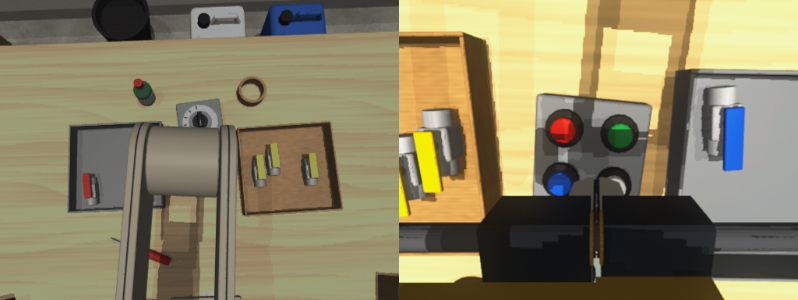

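All three yellows lie in the carton (around (263,165) and (310,165) in the left picture). Red and blue are still in the crate. Moving above the white key with the fingers closed.

Request:
jog_arm([
  [[-0.15,0.06,0],[0,0,0]],
  [[-0.274,0.114,0.1],[0,0,0]],
  [[-0.274,0.114,0.25],[0,0,0]],
  [[-0.274,0.114,0.4],[0,0,0]],
  [[-0.274,0.114,0.49],[0,0,0]],
])

```text
t: 31.15
tool_pos: [0.5154, 0.0431, 0.0971]
orientation: [0.049, -3.138, 0.001]
force: [-0.1, 0.7, 0.1]
opening: 0.0005
gripper_force: 0.0
```

Request:
jog_arm([
  [[0,0,0],[0,0,0]],
  [[0,0,0],[0,0,0]],
  [[0,0,0],[0,0,0]],
])

```text
t: 31.45
tool_pos: [0.5177, 0.0442, 0.1017]
orientation: [-0.051, 3.139, -0.0]
force: [0.6, 1.0, -0.6]
opening: 0.0004
gripper_force: 0.0
```

```bash
python3 - <<'E'
from look import *
plan(.5165,.0435,.066,182)
E
```

```text
shift [0.006, -0.004, 0.179] turn [-0.0, 0.002, -0.001] | at [0.5177, 0.0442, 0.1017] yaw -178.1 F [ 0.6  1.  -0.6] open 0.0004 gf 0.0 t 31.4
```

Request:
jog_arm([
  [[0.006,-0.004,0.08],[0,0,0]],
  [[0.006,-0.004,0.14],[0,0,0]],
  [[0.006,-0.004,0.179],[0,0,0]],
  [[0.006,-0.004,0.179],[0,0,0]],
  [[0.006,-0.004,0.179],[0,0,0]],
])

```text
t: 31.95
tool_pos: [0.5153, 0.0443, 0.0645]
orientation: [0.053, -3.141, 0.0]
force: [0.1, 0.7, 0.5]
opening: 0.0007
gripper_force: 0.0
```

Request:
jog_arm([
  [[0,0,0.01],[0,0,0]],
  [[0,0,0.02],[0,0,0]],
  [[0,0,0.03],[0,0,0]],
  [[0,0,0.03],[0,0,0]],
  [[0,0,0.03],[0,0,0]],
])

```text
t: 32.45
tool_pos: [0.5159, 0.0443, 0.0588]
orientation: [-0.053, 3.14, 0.0]
force: [2.3, 0.7, 3.7]
opening: 0.0006
gripper_force: 1.7
```

Request:
jog_arm([
  [[0,0,0.01],[0,0,0]],
  [[0,0,0.02],[0,0,0]],
  [[0,0,0.02],[0,0,0]],
  [[0,0,0.02],[0,0,0]],
])

```text
t: 32.85
tool_pos: [0.516, 0.0443, 0.056]
orientation: [-0.053, 3.14, -0.0]
force: [-4.7, 0.3, 18.2]
opening: 0.0009
gripper_force: 8.9
```

The white key bottomed at 18 N, so it is fully down. On to blue.

Request:
jog_arm([
  [[0,0,-0.1],[0,0,0]],
  [[0,0,-0.22],[0,0,0]],
  [[0.026,-0.15,-0.22],[0,0,0]],
  [[0.026,-0.331,-0.22],[0,0,0]],
  [[0.026,-0.331,-0.22],[0,0,0]],
])

```text
t: 33.35
tool_pos: [0.5117, -0.0251, 0.0978]
orientation: [0.049, -3.14, 0.002]
force: [-0.8, 0.9, 0.1]
opening: 0.0003
gripper_force: 0.0
```

Request:
jog_arm([
  [[0,0,0],[0,0,0]],
  [[0,0,0.08],[0,0,0]],
  [[0,0,0.15],[0,0,0]],
  [[0,0,0.17],[0,0,0]],
  [[0,0,0.17],[0,0,0]],
])

```text
t: 33.85
tool_pos: [0.5111, -0.0212, 0.0629]
orientation: [0.054, -3.138, -0.001]
force: [-0.7, -0.2, 0.6]
opening: 0.0003
gripper_force: 0.0
```

Request:
jog_arm([
  [[0,0,0.01],[0,0,0]],
  [[0,0,0.02],[0,0,0]],
  [[0,0,0.03],[0,0,0]],
  [[0,0,0.035],[0,0,0]],
  [[0,0,0.035],[0,0,0]],
])

```text
t: 34.35
tool_pos: [0.5128, -0.0219, 0.0577]
orientation: [-0.053, 3.14, 0.0]
force: [-1.7, 3.4, 4.2]
opening: 0.0004
gripper_force: 2.0
```

Request:
jog_arm([
  [[0,0,0.005],[0,0,0]],
  [[0,0,0.01],[0,0,0]],
  [[0,0,0.015],[0,0,0]],
  [[0,0,0.015],[0,0,0]],
])

```text
t: 34.75
tool_pos: [0.5129, -0.0219, 0.056]
orientation: [-0.053, 3.14, 0.0]
force: [-6.8, 3.4, 18.9]
opening: 0.0005
gripper_force: 9.2
```

Blue bottomed too (19 N). Now green.

Request:
jog_arm([
  [[0,0,-0.1],[0,0,0]],
  [[0,0,-0.22],[0,0,0]],
  [[0.13,0.16,-0.22],[0,0,0]],
  [[0.26,0.32,-0.22],[0,0,0]],
  [[0.295,0.355,-0.22],[0,0,0]],
])

```text
t: 35.25
tool_pos: [0.4484, 0.0486, 0.0973]
orientation: [0.055, -3.139, -0.0]
force: [-0.2, 0.5, -0.2]
opening: 0.0003
gripper_force: 0.0
```

Request:
jog_arm([
  [[0,0,0],[0,0,0]],
  [[0,0,0],[0,0,0]],
  [[0,0,0.08],[0,0,0]],
  [[0,0,0.15],[0,0,0]],
  [[0,0,0.17],[0,0,0]],
])

```text
t: 35.75
tool_pos: [0.4499, 0.0461, 0.0621]
orientation: [0.052, -3.138, 0.0]
force: [0.4, -1.0, 1.6]
opening: 0.0004
gripper_force: 0.7
```

Request:
jog_arm([
  [[0,0,0.01],[0,0,0]],
  [[0,0,0.02],[0,0,0]],
  [[0,0,0.03],[0,0,0]],
  [[0,0,0.035],[0,0,0]],
  [[0,0,0.035],[0,0,0]],
])

```text
t: 36.25
tool_pos: [0.4512, 0.0467, 0.0576]
orientation: [-0.053, 3.14, -0.001]
force: [-1.6, -1.8, 4.1]
opening: 0.0009
gripper_force: 2.0
```

Request:
jog_arm([
  [[0,0,0.005],[0,0,0]],
  [[0,0,0.01],[0,0,0]],
  [[0,0,0.015],[0,0,0]],
  [[0,0,0.015],[0,0,0]],
])

```text
t: 36.65
tool_pos: [0.4515, 0.0468, 0.056]
orientation: [-0.054, 3.14, -0.001]
force: [-8.7, -2.6, 20.4]
opening: 0.0002
gripper_force: 9.9
```

Green bottomed at 20 N. I'll lift clear, back off and check the end state.

Request:
jog_arm([
  [[0,0,-0.2],[0,0,0]],
  [[0,0,-0.4],[0,0,0]],
  [[0,0,-0.6],[0,0,0]],
  [[0,0,-0.8],[0,0,0]],
  [[0,0,-0.8],[0,0,0]],
])

```text
t: 37.15
tool_pos: [0.4544, 0.0473, 0.2207]
orientation: [-0.054, 3.13, 0.001]
force: [-0.1, -0.4, 0.5]
opening: 0.0005
gripper_force: 0.0
```

Request:
jog_arm([
  [[0.2,0,0],[0,0,0]],
  [[0.35,0,0],[0,0,0]],
  [[0.35,0,0],[0,0,0]],
  [[0.35,0,0],[0,0,0]],
  [[0.35,0,0],[0,0,0]],
])

```text
t: 37.65
tool_pos: [0.3815, 0.0447, 0.2141]
orientation: [-0.053, 3.141, 0.0]
force: [-0.3, -0.2, 0.7]
opening: 0.0005
gripper_force: 0.0
```

```bash
python3 - <<'E'
from look import *
S=cam('side');T=cam('top')
for k in blobs(S,'yellow',30): print(rect(S,k,.06))
levers(S,('red','blue'))
cv2.imwrite('pics/m6.png',np.hstack([cv2.resize(T['frame'],(399,300)),cv2.resize(S['frame'],(399,300))])[:,:,::-1])
E
```

```text
red lever (449.4, 351.6, 73.5, 20.9, 6.9) origin (np.float64(432.0), np.float64(349.5)) yaw 186.9
blue lever (451.1, 178.1, 73.8, 22.6, 8.5) origin (np.float64(433.8), np.float64(175.5)) yaw 188.5
```

View pics/m6.png

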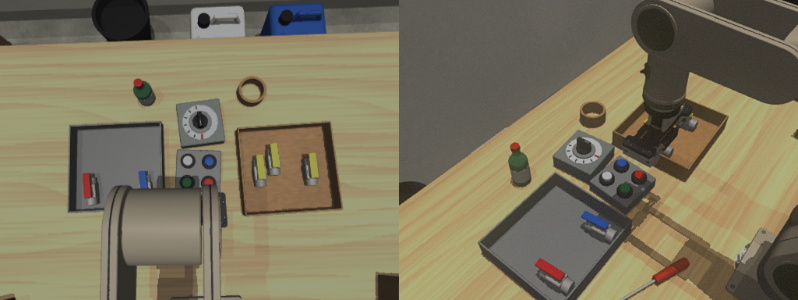

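The pictures show three yellows in the carton (left picture: (260,168), (273,158), (310,168)) and red and blue in the crate. The knob is at its mark, the bottle and tape haven't moved, and the arm is clear. Handing in.

```bash
python3 -c "
from plant import robot
print(robot.close_job())"
```

```text
the job is handed in; nothing more can be done
None
```

The job is handed in but no verdict came back: the knob is at zero, all three yellow valves are in the carton, and the white, blue and green keys were pressed fully down in that order. The red key was never touched, and the red and blue valves, bottle and tape stayed in place.

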